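# Set up the rod-wrapping station

### The job

Set this rod maker's bench up for wrapping: lay the cork-handled rod section in its two V-notched rests with the middle of its grip midway between them, stand the purple thread spool on its spindle, the round varnish jar in the round well and the oblong thinner tin in the oblong well. Set each one fully home without dropping it or tipping over the jar or the tin, and leave the white cup and the reel where they are.

Things in the scene. Friction and masses are not known exactly. Their poses are not given: they have to be found in the camera images.
- rod: loose split-cane rod butt section, lying, 250 mm long, 90 g. Origin on its long axis, mid cork grip, 13 mm over the bench; y runs along it: -65..65 mm tan cork, round, 26 mm across (straight -50..50); -130..-65 dark wood reel seat with steel rings, 24 mm; 65..120 thin cane stub, brass ferrule. Balances within 15 mm of the origin: grip the cork there. Can roll. May lie either way round in its rests
- spool: loose spool of purple winding thread with white plastic flanges, standing upright, 45 mm across, 55 mm tall, with a 24 mm bore from top to bottom, about 60 g. Origin at the centre of its underside, z up. It may be gripped straight across the purple winding at any height
- jar: loose round amber glass varnish jar with a cream label and a black screw lid, closed, standing upright, 48 mm across, 72 mm tall, straight-sided, about 170 g. Origin at the centre of its underside, z up
- tin: loose oblong blue thinner tin with a yellow band, closed, standing upright: 32 mm in x, 50 mm in y, 80 mm tall, and a red screw cap, 21 mm across, that stands up to z = 95 mm at y = +11 mm; about 180 g. Origin at the centre of its underside, z up. Grip it across its 32 mm
- rests: holder for the rod, fixed: light wooden base, 76 mm (x) by 130 mm (y), 16 thick; two uprights at y = -50 and +50, 70 wide (x), 18 thick. Each has a 90 degree V-notch open upwards: 54 wide at the top (z = 72), bottom at x = 0, z = 45. The rod lies along y in both notches, mid-grip over the middle, axis then at z = 63 mm. 82 mm free between uprights. Origin: centre of the underside, on the bench
- thread_stand: holder for the spool, fixed: round dark wooden base, 90 mm across and 14 mm thick, with an upright brass spindle, 8 mm across, from the centre of the base up to z = 78 mm. The spool stands on the base with the spindle through its bore, its underside 14 mm above the bench. Origin at the centre of the base's underside, on the bench
- jar_block: holder for the jar, fixed: square light wooden block, 96 x 96 mm, 30 mm high, with a round well, 66 mm across and 20 mm deep, in its middle: the well's floor is at z = 10 mm. Origin at the centre of the underside, on the bench
- tin_block: holder for the tin, fixed: oblong dark wooden block, 84 mm in x, 100 mm in y, 30 mm high; an oblong well, 48 mm in x, 66 mm in y, 20 mm deep, in its middle: floor at z = 10 mm. The tin stands in it, long side along the well's long side, either way round. Origin at the centre of the underside, on the bench
- cup: bystander: loose white mixing cup, 80 mm across the rim, 80 mm tall, standing beyond the work. Not to be disturbed. Origin at the centre of its underside
- reel: bystander: loose dark grey fly reel lying flat, 76 mm across, 26 mm thick, with a foot at its rim and a small handle on top that stands up to z = 46 mm; beyond the work. Not to be disturbed. Origin at the centre of its underside
Things that resemble listed ones, but are neither listed nor needed, are in the scene too. What is shaped like the jar but pink or turquoise is not meant.

How it is judged:
By the outcome, as a careful person would: the job done as asked, in the order asked, and still so for the second after the job is handed in, with the robot touching nothing.
It also fails if it takes over 102 s, if anything falls off the work surface, if the arm or the gripper's body presses on something with over 40 N, if the wrist force passes 120 N, or if a joint passes its speed limit or range.

### The arm

A 6-joint arm with a two-finger parallel gripper is mounted at the origin on the work surface. World frame = base frame: x ahead of the robot, y to its left, z up, the work surface at z = 0. Lengths are in m, angles in rad, forces in N, time in s.
With the tool pointing down it reaches from about 0.275 to 0.75 m from the base axis. Payload 10.2 kg.
Tool frame: the origin (TCP) lies between the finger pads; the fingertips stand 25 mm ahead of it and the grasp point (between the pads) lies 6 mm ahead of it; z points along the fingers, y is the line along which they close (so a half turn about z gives the same grasp; the last joint's range is limited). The gripper opens to 88 mm and grips with 3 to 60 N. Pads are 18 mm wide; open, the fingers measure 123 mm over their backs; the gripper's body (75 mm by 187 mm) begins 45 mm behind the grasp point.
Start: joints at [-1.477, 0.313, 1.498, -0, 1.331, -0.223], TCP at [0.164, -0.499, 0.264] pointing down, gripper open.
Joint ranges: [-2.94, 2.94], [-0.97, 2.17], [0.19, 2.56], [-1.23, 4.37], [0.02, 3.11], [-2.88, 2.88]. Speed limits (rad/s): [2.39, 2.39, 3.01, 3.14, 3.14, 3.14].

### API

Orientations are given as a rotation vector (axis times angle).
In Python, from plant import ctrl, eyes, workorder gives the robot as it stands.
- The arm moves only by the shell command python3 -m crank 'ROWS'. ROWS is JSON, a list of rows, each an object with "gripper": the closure, from 0 (fully open) to 1 (shut); "xyz": the shift along the tool's x, y, z in cm, a list of three; "turn": the turn, a rotation vector about the tool's x, y, z in degrees, a list of three. A call has 1 to 12 rows; each row is the pose to reach, as a shift and turn from the pose commanded when the call began, along the tool's axes at that moment; what a row does not reach only later rows make up. A row lasts 1/8 s, in which the tool goes at most 62.5 mm and 10.7 degrees, less where a joint would pass 70% of its speed; a pose out of reach is approached as far as the arm can. A call with a gripper value outside its range is refused whole. The fingers move at their own pace and stop on an object; the grip force is fixed at half the most. Time passes only in rows, so rows that repeat a pose let the fingers close. It gives the time, the measured TCP pose, the force, the opening and the grip force at its end, in the units of the state.
- ctrl.state(): the state, without advancing time (a new reading comes with each control period).
- eyes.camera(name): name is "scene" or "top" or "wrist"; returns a dict with "img" (384x512x3 uint8, red, green, blue), "vfov" (degrees; the focal length in pixels is half the picture's height over the tangent of half this angle, whatever the lens; pixels are square), "cx", "cy" (the principal point, pixels), "dist_coeffs" ([k1, k2, p1, p2, k3] as OpenCV has them; the pictures are not rectified), "R" (3x3) and "t" (3): a world point X has camera coordinates R X + t. Camera axes: x right, y down, z forward; pixel columns grow to the right and rows downward; lengths in m; the calibration is good to about 2 mm. A picture is of the moment at which its call begins. There is no depth.
- workorder.hand_in(): hands the job in; it is judged then, once.
The state is a dict: "time": time; "joints": joint angles; "dq": joint speeds; "tau": joint torques, N m; "tool_pos": TCP position; "ee_rot": TCP orientation; "ft_force": force on the tool from outside, world axes, zero at the start; "ft_torque": the same for the moment, N m; "opening": opening from 0.0 (shut) to 1.0 (fully open); "grasp_force": force on a finger pad.
Only numpy, scipy, OpenCV 4.12 (cv2) and the standard library are available. Lean on these libraries where they do the work, as an engineer would, in place of code of your own. Each camera call takes 0.05 s, during which the arm holds its last target. There are 200 camera calls.

## Working session

There is one attempt and no reset: what is moved stays moved. The work goes in short steps, Python scripts to look and compute and a shell command to move; the robot and the scene stay as the last step left them, time stands still between calls to the robot, and variables do not carry over. Pictures are saved under pics/ and viewed, at most 17 in all, crops included, and the job is handed in when it is done.

```bash
mkdir -p pics; ls; cat > h.py <<'E'
import numpy as np, cv2
from scipy.spatial.transform import Rotation as Ro
from plant import ctrl, eyes, workorder
def shot(name,fn=None):
    c=eyes.camera(name); 
    if fn: cv2.imwrite('pics/'+fn,c['img'][...,::-1])
    f=c['img'].shape[0]/2/np.tan(np.radians(c['vfov'])/2)
    c['K']=np.array([[f,0,c['cx']],[0,f,c['cy']],[0,0,1.]]); c['R']=np.array(c['R']);c['t']=np.array(c['t']);c['d']=np.array(c['dist_coeffs'])
    return c
def ray(c,px,z):
    p=cv2.undistortPoints(np.array(px,float).reshape(-1,1,2),c['K'],c['d']).reshape(-1,2)
    d=np.c_[p,np.ones(len(p))]@c['R']; o=-c['R'].T@c['t']
    return o+d*((z-o[2])/d[:,2])[:,None]
def proj(c,X):
    return cv2.projectPoints(np.array(X,float).reshape(-1,3),cv2.Rodrigues(c['R'])[0],c['t'],c['K'],c['d'])[0].reshape(-1,2)
def delta(xyz,yaw=None):
    "tool-axes shift cm for TCP to reach world xyz (tip-down); yaw deg = world direction of tool y"
    s=ctrl.state(); R=Ro.from_rotvec(s['ee_rot']).as_matrix()
    print('shift cm',np.round(R.T@(np.array(xyz)-s['tool_pos'])*100,2),'tool y dir deg',np.degrees(np.arctan2(R[1,1],R[0,1])).round(2),'z',R[:,2].round(3))
E
python3 - <<'E'
from h import *
print(ctrl.state())
for n in('scene','top','wrist'):
    c=shot(n,n+'0.png'); print(n,c['vfov'],-c['R'].T@c['t'],c['R'][2])
E
```

```text
pics
{'time': 0.0, 'joints': array([-1.47738116e+00,  3.13467995e-01,  1.49844306e+00,  8.21717401e-06,
        1.33102666e+00, -2.23385483e-01]), 'dq': array([-0.00029581,  0.00046645,  0.00030272,  0.00066128,  0.00168279,
        0.00143245]), 'tau': array([-2.12625615e-03, -4.02214158e+01, -2.52272755e+01,  6.93895575e-02,
        3.53017158e-02, -8.51089908e-05]), 'tool_pos': array([ 0.16352835, -0.49864815,  0.2631496 ]), 'ee_rot': array([-3.10093824e+00, -4.95336259e-01, -1.49651803e-04]), 'ft_force': array([-0.12990346,  0.37852207, -0.06913872]), 'ft_torque': array([ 0.04276676, -0.03352352,  0.00956206]), 'grasp_force': 0.0, 'opening': 1.0034757480535648}
scene 52.536971658670936 [1.21708865 0.27818685 0.68706507] [-0.67676596 -0.29201245 -0.67580808]
top 44.47501743726676 [0.36393055 0.02154118 1.17574483] [ 0.19544773  0.01056259 -0.98065724]
wrist 59.131493065548575 [ 0.2275486  -0.47913079  0.38288777] [-0.25083904 -0.08063679 -0.96466444]
```

View pics/top0.png

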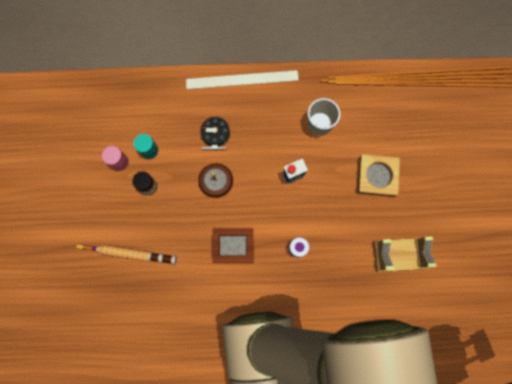

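View pics/scene0.png

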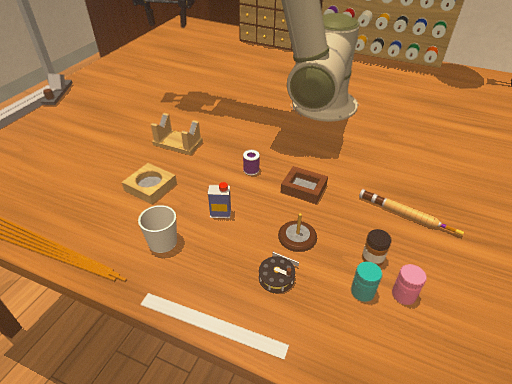

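The top view shows these things:
- **Jar:** the candidates are black-lidded (143,182), turquoise (145,146) and pink (115,157). I choose the black-lidded amber one.
- **Rod:** (125,254), as opposed to the canes at (420,80).
- **Spool and tin:** the spool is at (299,247) and the tin at (294,171).
- **Holders:** rests (406,254), thread stand (215,180), jar block (379,175), tin block (233,246).
- **Leave alone:** cup (323,115) and reel (214,132).

```bash
python3 - <<'E'
from h import *
a=cv2.imread('pics/top0.png');s=cv2.imread('pics/scene0.png')
A=cv2.resize(a[120:290,70:450],None,fx=2.1,fy=2.1,interpolation=cv2.INTER_CUBIC)
B=cv2.resize(s[180:310,330:470],None,fx=1.7,fy=1.7,interpolation=cv2.INTER_CUBIC)
o=np.zeros((A.shape[0]+B.shape[0],A.shape[1],3),np.uint8);o[:A.shape[0]]=A;o[A.shape[0]:,:B.shape[1]]=B
C=cv2.resize(s[150:250,150:340],None,fx=2.1,fy=2.1,interpolation=cv2.INTER_CUBIC);o[A.shape[0]:A.shape[0]+C.shape[0],300:300+C.shape[1]]=C
cv2.imwrite('pics/crop1.png',o);print(o.shape)
c=shot('top')
for n,p,z in [('rod cork',(124,253),.013),('rod thin end',(78,247),.013),('rod butt',(175,260),.013),('spool',(299,247),.055),('jar',(143,182),.072),('tin cap',(291.5,169.5),.095),('tin',(294.5,171),.08),
 ('restsL',(387,255),.072),('restsR',(428,252),.072),('stand',(215,180),.014),('jblk',(379,175),.03),('tblk',(233,246),.03),('reel',(214,131),.026),('cup',(323,113),.08),('teal',(145,144),.072),('pink',(114,156),.072)]:
    print(n,ray(c,p,z)[0].round(3))
E
```

```text
(578, 798, 3)
rod cork [0.445 0.353 0.013]
rod thin end [0.463 0.47  0.013]
rod butt [0.425 0.225 0.013]
spool [ 0.446 -0.077  0.055]
jar [0.611 0.294 0.072]
tin cap [ 0.626 -0.064  0.095]
tin [ 0.625 -0.073  0.08 ]
restsL [ 0.42  -0.281  0.072]
restsR [ 0.423 -0.378  0.072]
stand [0.624 0.124 0.014]
jblk [ 0.621 -0.288  0.03 ]
tblk [0.455 0.081 0.03 ]
reel [0.75  0.124 0.026]
cup [ 0.77  -0.149  0.08 ]
teal [0.707 0.291 0.072]
pink [0.679 0.367 0.072]
```

View pics/crop1.png

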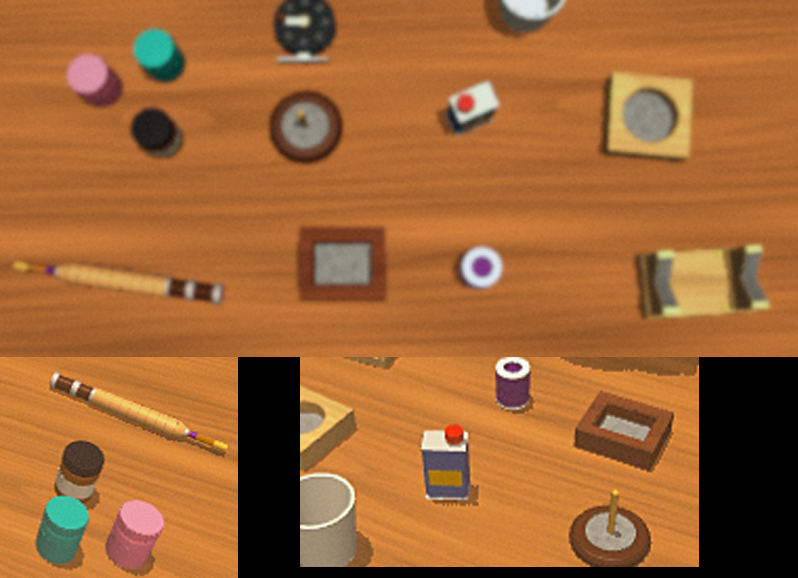

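The close crop confirms the jar: black lid, amber glass, cream label. Next I'll look at the rests with the wrist camera, then go on to the rod.

```bash
python3 -m crank '[{"gripper":0,"xyz":[24.3,-10,-3],"turn":[0,0,-70]},{"gripper":0,"xyz":[24.3,-10,-3],"turn":[0,0,-70]},{"gripper":0,"xyz":[24.3,-10,-3],"turn":[0,0,-70]},{"gripper":0,"xyz":[24.3,-10,-3],"turn":[0,0,-70]},{"gripper":0,"xyz":[24.3,-10,-3],"turn":[0,0,-70]},{"gripper":0,"xyz":[24.3,-10,-3],"turn":[0,0,-70]},{"gripper":0,"xyz":[24.3,-10,-3],"turn":[0,0,-70]},{"gripper":0,"xyz":[24.3,-10,-3],"turn":[0,0,-70]},{"gripper":0,"xyz":[24.3,-10,-3],"turn":[0,0,-70]}]'
python3 - <<'E'
from h import *
c=shot('wrist','w_rest.png'); delta([.445,.352,.2])
import pickle;pickle.dump(c,open('c_rest.pkl','wb'))
E
```

```text
time: 1.32
tool_pos: [0.3632, -0.3282, 0.2937]
ee_rot: [-2.259, -2.183, -0.0]
ft_force: [0.5, 0.0, -0.2]
opening: 0.996
grasp_force: 0.0
shift cm [68.26  5.86  9.38] tool y dir deg -1.95 z [-0.  0. -1.]
```

View pics/w_rest.png

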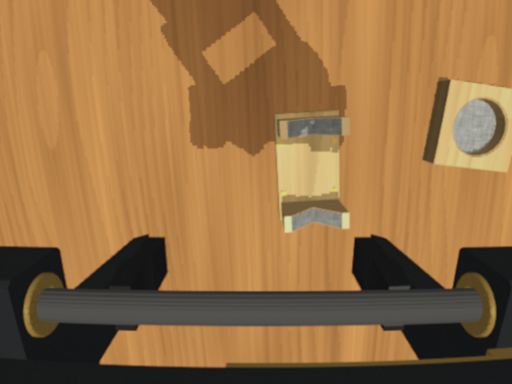

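```bash
python3 - <<'E'
from h import *
a=cv2.imread('pics/w_rest.png')
cv2.imwrite('pics/crop2.png',cv2.resize(a[95:245,255:365],None,fx=4,fy=4,interpolation=cv2.INTER_CUBIC))
E
```

```text
(no output)
```

View pics/crop2.png

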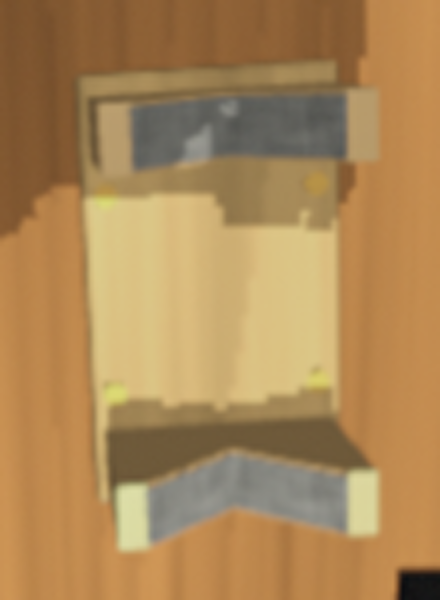

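The crop shows the rests' four horn tops: far at crop pixels (115,138) and (362,124), near at (134,516) and (362,502). I'll cast those onto z = 72 mm.

```bash
python3 - <<'E'
from h import *
import pickle;c=pickle.load(open('c_rest.pkl','rb'))
q={'fl':[(98,103),(130,103),(134,172),(100,174)],'fr':[(346,90),(377,88),(378,160),(347,158)],'nl':[(118,484),(148,484),(150,546),(120,551)],'nr':[(347,472),(377,469),(378,536),(348,532)]}
P={k:ray(c,np.array(v)/4+(255-.375,95-.375),.072).mean(0)[:2] for k,v in q.items()}
for k in P:print(k,P[k].round(4))
f=(P['fl']+P['fr'])/2;n=(P['nl']+P['nr'])/2;print('center',(f+n)/2,'axis',np.degrees(np.arctan2(*(f-n)[::-1])),np.linalg.norm(f-n),'cross',np.degrees(np.arctan2(*(P['fr']-P['fl'])[::-1])),np.degrees(np.arctan2(*(P['nr']-P['nl'])[::-1])))
E
```

```text
fl [ 0.3886 -0.2851]
fr [ 0.4502 -0.2834]
nl [ 0.3919 -0.3847]
nr [ 0.4532 -0.383 ]
center [ 0.4209589  -0.33404307] axis 91.8125848453736 0.09963048078367989 cross 1.5170254993122814 1.5777621564415056
```

```bash
python3 -m crank '[{"gripper":0,"xyz":[62,6,9],"turn":[0,0,7]},{"gripper":0,"xyz":[62,6,9],"turn":[0,0,7]},{"gripper":0,"xyz":[62,6,9],"turn":[0,0,7]},{"gripper":0,"xyz":[62,6,9],"turn":[0,0,7]},{"gripper":0,"xyz":[62,6,9],"turn":[0,0,7]},{"gripper":0,"xyz":[62,6,9],"turn":[0,0,7]},{"gripper":0,"xyz":[62,6,9],"turn":[0,0,7]},{"gripper":0,"xyz":[62,6,9],"turn":[0,0,7]},{"gripper":0,"xyz":[62,6,9],"turn":[0,0,7]},{"gripper":0,"xyz":[62,6,9],"turn":[0,0,7]},{"gripper":0,"xyz":[62,6,9],"turn":[0,0,7]},{"gripper":0,"xyz":[62,6,9],"turn":[0,0,7]}]'
python3 - <<'E'
from h import *
c=shot('wrist','w_rod.png')
import pickle;pickle.dump(c,open('c_rod.pkl','wb'))
E
```

```text
time: 2.88
tool_pos: [0.4432, 0.2892, 0.2036]
ee_rot: [2.386, 2.043, -0.001]
ft_force: [-0.6, -0.6, 0.3]
opening: 0.999
grasp_force: 0.0
```

View pics/w_rod.png

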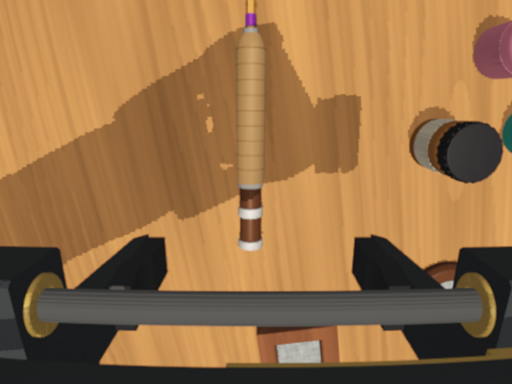

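The wrist view shows the rod upright in the picture: cork from (251,28) to (251,187), butt end at (250,248). The jar's black lid is centred at (470,151).

```bash
python3 - <<'E'
from h import *
import pickle;c=pickle.load(open('c_rod.pkl','rb'))
p=ray(c,[(251,29),(251,186.5),(250.3,247),(251,105)],.013);print(p.round(4)); j=ray(c,[(470,151)],.072);print('jar',j)
d=p[0]-p[2];print('rod axis deg',np.degrees(np.arctan2(d[1],d[0])),np.linalg.norm(p[0]-p[1]))
m=(p[0]+p[1])/2; print('mid',m); delta([m[0],m[1],.013+.006])
E
```

```text
[[0.4563 0.4194 0.013 ]
 [0.4342 0.2832 0.013 ]
 [0.4236 0.2225 0.013 ]
 [0.4462 0.3567 0.013 ]]
jar [[0.60827902 0.29875585 0.072     ]]
rod axis deg 80.56861702829401 0.13804182573629623
mid [0.44527023 0.35129669 0.013     ]
shift cm [ 6.22 -0.79 18.48] tool y dir deg -8.92 z [-0. -0. -1.]
```

```bash
python3 -m crank '[{"gripper":0,"xyz":[6.2,-0.8,10],"turn":[0,0,0.5]},{"gripper":0,"xyz":[6.2,-0.8,13],"turn":[0,0,0.5]},{"gripper":0,"xyz":[6.2,-0.8,16],"turn":[0,0,0.5]},{"gripper":0,"xyz":[6.2,-0.8,17.4],"turn":[0,0,0.5]},{"gripper":0,"xyz":[6.2,-0.8,17.4],"turn":[0,0,0.5]},{"gripper":0.5,"xyz":[6.2,-0.8,17.4],"turn":[0,0,0.5]},{"gripper":1,"xyz":[6.2,-0.8,17.4],"turn":[0,0,0.5]},{"gripper":1,"xyz":[6.2,-0.8,17.4],"turn":[0,0,0.5]},{"gripper":1,"xyz":[6.2,-0.8,17.4],"turn":[0,0,0.5]},{"gripper":1,"xyz":[6.2,-0.8,17.4],"turn":[0,0,0.5]},{"gripper":1,"xyz":[6.2,-0.8,17.4],"turn":[0,0,0.5]}]'
```

```text
time: 4.3
tool_pos: [0.4449, 0.3521, 0.0297]
ee_rot: [-2.395, -2.033, 0.0]
ft_force: [-0.1, 0.7, -0.4]
opening: 0.347
grasp_force: 0.0
```

```bash
python3 -m crank '[{"gripper":1,"xyz":[0,0,0],"turn":[0,0,0]},{"gripper":1,"xyz":[0,0,0],"turn":[0,0,0]},{"gripper":1,"xyz":[0,0,0],"turn":[0,0,0]}]'
python3 -m crank '[{"gripper":1,"xyz":[0,0,-2],"turn":[0,0,0]},{"gripper":1,"xyz":[0,0,-6],"turn":[0,0,0]},{"gripper":1,"xyz":[0,0,-12],"turn":[0,0,0]},{"gripper":1,"xyz":[0,0,-16],"turn":[0,0,0]},{"gripper":1,"xyz":[0,0,-16],"turn":[0,0,0]}]'
python3 - <<'E'
from h import *
shot('wrist','w_held.png'); s=ctrl.state(); print(s['opening'],s['grasp_force'],s['ft_torque'])
delta([.421,-.334,.20])
E
```

```text
time: 4.68
tool_pos: [0.4449, 0.3521, 0.0297]
ee_rot: [-2.395, -2.033, 0.0]
ft_force: [-0.4, 0.3, 0.6]
opening: 0.284
grasp_force: 30.0
time: 5.3
tool_pos: [0.4458, 0.3526, 0.1926]
ee_rot: [2.394, 2.032, 0.009]
ft_force: [0.1, 0.1, -1.8]
opening: 0.285
grasp_force: 30.0
0.2850748584482191 29.99987304210663 [-0.04313061 -0.025184   -0.00626274]
shift cm [-68.09   8.78  -1.03] tool y dir deg -9.35 z [ 0.001  0.001 -1.   ]
```

View pics/w_held.png

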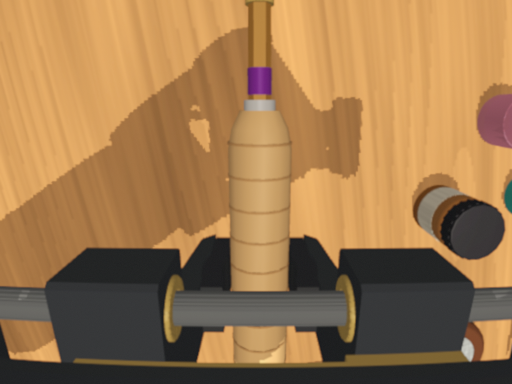

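The rod is held level in the fingers. The cork's front end is at (260,110) and the purple whipping at (260,80).

```bash
python3 -m crank '[{"gripper":1,"xyz":[-68,8.8,-1],"turn":[0,0,-11]},{"gripper":1,"xyz":[-68,8.8,-1],"turn":[0,0,-11]},{"gripper":1,"xyz":[-68,8.8,-1],"turn":[0,0,-11]},{"gripper":1,"xyz":[-68,8.8,-1],"turn":[0,0,-11]},{"gripper":1,"xyz":[-68,8.8,-1],"turn":[0,0,-11]},{"gripper":1,"xyz":[-68,8.8,-1],"turn":[0,0,-11]},{"gripper":1,"xyz":[-68,8.8,-1],"turn":[0,0,-11]},{"gripper":1,"xyz":[-68,8.8,-1],"turn":[0,0,-11]},{"gripper":1,"xyz":[-68,8.8,-1],"turn":[0,0,-11]},{"gripper":1,"xyz":[-68,8.8,-1],"turn":[0,0,-11]},{"gripper":1,"xyz":[-68,8.8,-1],"turn":[0,0,-11]},{"gripper":1,"xyz":[-68,8.8,-1],"turn":[0,0,-11]}]'
python3 -m crank '[{"gripper":1,"xyz":[-5,0,0],"turn":[0,0,0]},{"gripper":1,"xyz":[-5,0,0],"turn":[0,0,0]},{"gripper":1,"xyz":[-5,0,0],"turn":[0,0,0]},{"gripper":1,"xyz":[-5,0,0],"turn":[0,0,0]}]'
python3 - <<'E'
from h import *
c=shot('wrist','w_held2.png'); s=ctrl.state(); z=s['tool_pos'][2]-.0165
R=Ro.from_rotvec(s['ee_rot']).as_matrix()
print('cork end, ring top in tool',((ray(c,[(260,110),(260,100),(260,3)],z)-s['tool_pos'])@R).round(4))
delta([.421,-.334,.0795])
E
```

```text
time: 6.85
tool_pos: [0.42, -0.336, 0.1973]
ee_rot: [-2.192, -2.246, -0.0]
ft_force: [-0.0, 0.7, -1.3]
opening: 0.283
grasp_force: 30.0
time: 7.35
tool_pos: [0.4229, -0.3818, 0.1994]
ee_rot: [-2.187, -2.254, -0.001]
ft_force: [0.1, -0.9, -1.3]
opening: 0.287
grasp_force: 30.0
cork end, ring top in tool [[ 0.065  -0.      0.0165]
 [ 0.0688 -0.      0.0165]
 [ 0.1039 -0.      0.0166]]
shift cm [ 4.8  -0.05 12.02] tool y dir deg 1.72 z [-0.     0.001 -1.   ]
```

View pics/w_held2.png

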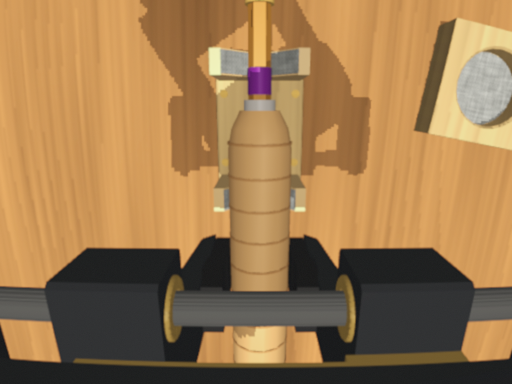

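The cork end is 65 mm ahead of the TCP, so the grip is centred. The rod is in line with the rests, whose horns are at (230,62)–(290,62) and (222,195)–(298,195). I'll lower it now.

```bash
python3 -m crank '[{"gripper":1,"xyz":[4.85,-0.05,0],"turn":[0,0,0]},{"gripper":1,"xyz":[4.85,-0.05,3],"turn":[0,0,0]},{"gripper":1,"xyz":[4.85,-0.05,7],"turn":[0,0,0]},{"gripper":1,"xyz":[4.85,-0.05,9.5],"turn":[0,0,0]},{"gripper":1,"xyz":[4.85,-0.05,11],"turn":[0,0,0]},{"gripper":1,"xyz":[4.85,-0.05,11.5],"turn":[0,0,0]},{"gripper":1,"xyz":[4.85,-0.05,11.5],"turn":[0,0,0]},{"gripper":1,"xyz":[4.85,-0.05,11.5],"turn":[0,0,0]}]'
python3 -m crank '[{"gripper":1,"xyz":[0,0,0.2],"turn":[0,0,0]},{"gripper":1,"xyz":[0,0,0.35],"turn":[0,0,0]},{"gripper":1,"xyz":[0,0,0.45],"turn":[0,0,0]},{"gripper":1,"xyz":[0,0,0.45],"turn":[0,0,0]}]'
```

```text
time: 8.4
tool_pos: [0.4211, -0.335, 0.0856]
ee_rot: [2.188, 2.252, -0.0]
ft_force: [0.1, 0.6, -0.8]
opening: 0.285
grasp_force: 30.0
time: 8.9
tool_pos: [0.421, -0.3348, 0.0804]
ee_rot: [2.189, 2.253, 0.0]
ft_force: [1.3, 0.7, -0.1]
opening: 0.286
grasp_force: 30.0
```

```bash
python3 -m crank '[{"gripper":1,"xyz":[0.1,0,0],"turn":[0,0,0]},{"gripper":1,"xyz":[0.1,0,0.05],"turn":[0,0,0]},{"gripper":1,"xyz":[0.1,0,0.1],"turn":[0,0,0]},{"gripper":1,"xyz":[0.1,0,0.15],"turn":[0,0,0]},{"gripper":1,"xyz":[0.1,0,0.15],"turn":[0,0,0]}]'
```

```text
time: 9.52
tool_pos: [0.4213, -0.334, 0.0799]
ee_rot: [2.188, 2.252, 0.0]
ft_force: [0.7, 2.7, 11.2]
opening: 0.282
grasp_force: 30.0
```

```bash
python3 -m crank '[{"gripper":0.55,"xyz":[0,0,-0.03],"turn":[0,0,0]},{"gripper":0.5,"xyz":[0,0,-0.03],"turn":[0,0,0]},{"gripper":0.4,"xyz":[0,0,-0.03],"turn":[0,0,0]},{"gripper":0.2,"xyz":[0,0,-0.03],"turn":[0,0,0]},{"gripper":0,"xyz":[0,0,-0.03],"turn":[0,0,0]},{"gripper":0,"xyz":[0,0,-3],"turn":[0,0,0]},{"gripper":0,"xyz":[0,0,-8],"turn":[0,0,0]},{"gripper":0,"xyz":[-4,0,-14],"turn":[0,0,0]},{"gripper":0,"xyz":[-7,0,-17],"turn":[0,0,0]},{"gripper":0,"xyz":[-7,0,-17],"turn":[0,0,0]},{"gripper":0,"xyz":[-7,0,-17],"turn":[0,0,0]}]'
python3 - <<'E'
from h import *
import pickle
c=shot('wrist','w_rodin.png');pickle.dump(c,open('c.pkl','wb')); delta([.446,-.127,.2])
E
```

```text
time: 10.9
tool_pos: [0.4225, -0.4028, 0.2473]
ee_rot: [-2.187, -2.252, -0.001]
ft_force: [-0.3, -0.6, -0.2]
opening: 1.004
grasp_force: 0.0
shift cm [27.46  3.16  4.78] tool y dir deg 1.68 z [-0.002  0.003 -1.   ]
```

View pics/w_rodin.png

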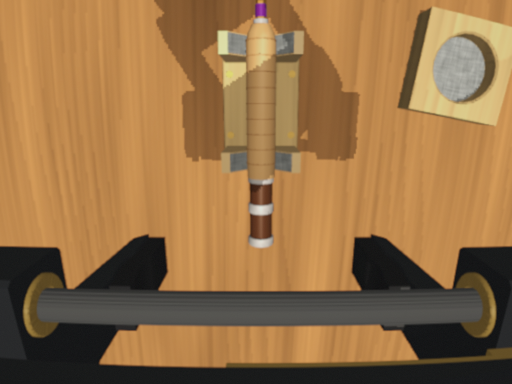

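The rod lies in both notches, its cork running from (260,22) to (260,180) with the horns at rows 42 and 162. The jar well's rim is centred near (464,68). Next is the spool.

```bash
python3 -m crank '[{"gripper":0,"xyz":[27.5,3.2,4.8],"turn":[0,0,0]},{"gripper":0,"xyz":[27.5,3.2,4.8],"turn":[0,0,0]},{"gripper":0,"xyz":[27.5,3.2,4.8],"turn":[0,0,0]},{"gripper":0,"xyz":[27.5,3.2,4.8],"turn":[0,0,0]},{"gripper":0,"xyz":[27.5,3.2,4.8],"turn":[0,0,0]},{"gripper":0,"xyz":[27.5,3.2,4.8],"turn":[0,0,0]},{"gripper":0,"xyz":[27.5,3.2,4.8],"turn":[0,0,0]},{"gripper":0,"xyz":[27.5,3.2,4.8],"turn":[0,0,0]}]'
python3 - <<'E'
from h import *
import pickle
c=pickle.load(open('c.pkl','rb'))
p=ray(c,[(260.5,246),(260.5,22),(260.5,181)],.063);print('rod',p.round(4),'origin from butt',p[0]+.13*np.array([-.03,1,0]));print('jar well',ray(c,[(464,68)],.03))
c=shot('wrist','w_sp.png');im=cv2.cvtColor(c['img'],cv2.COLOR_RGB2HSV)
m=((im[...,1]<50)&(im[...,2]>140)).astype(np.uint8)
cs,_=cv2.findContours(m,cv2.RETR_EXTERNAL,cv2.CHAIN_APPROX_NONE)
for q in cs:
    if len(q)>60:
        e=cv2.fitEllipse(q);print(e,len(q),ray(c,[e[0]],.055))
E
```

```text
time: 11.95
tool_pos: [0.4468, -0.1288, 0.2006]
ee_rot: [-2.191, -2.252, 0.0]
ft_force: [0.7, 0.3, 0.6]
opening: 0.999
grasp_force: 0.0
rod [[ 0.425  -0.4673  0.063 ]
 [ 0.4192 -0.2673  0.063 ]
 [ 0.4231 -0.403   0.063 ]] origin from butt [ 0.42112245 -0.33733026  0.063     ]
jar well [[ 0.61843519 -0.29119096  0.03      ]]
((439.8191833496094, 131.48324584960938), (5.75766134262085, 49.407989501953125), 167.94187927246094) 105 [[ 0.5880715  -0.07657602  0.055     ]]
((499.48345947265625, 135.6620330810547), (28.265230178833008, 74.02836608886719), 177.52040100097656) 183 [[ 0.63990246 -0.07739731  0.055     ]]
((258.4278869628906, 127.35029602050781), (55.7509880065918, 56.49477005004883), 8.043217658996582) 160 [[ 0.44442635 -0.07855635  0.055     ]]
```

View pics/w_sp.png

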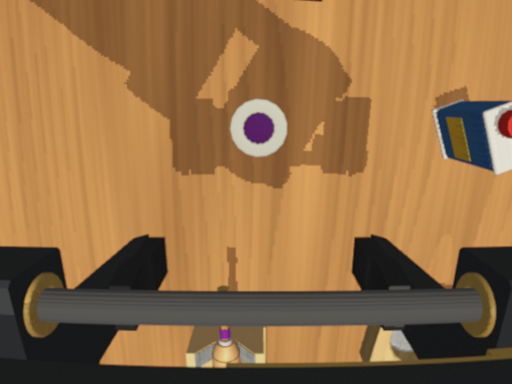

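The wrist view shows the spool's top ring at (258,127) and the tin at the right edge. I'll grasp the spool.

```bash
python3 -m crank '[{"gripper":0,"xyz":[5,-0.1,4],"turn":[0,0,0]},{"gripper":0,"xyz":[5,-0.1,9],"turn":[0,0,0]},{"gripper":0,"xyz":[5,-0.1,13.5],"turn":[0,0,0]},{"gripper":0,"xyz":[5,-0.1,16],"turn":[0,0,0]},{"gripper":0,"xyz":[5,-0.1,16.6],"turn":[0,0,0]},{"gripper":0.5,"xyz":[5,-0.1,16.6],"turn":[0,0,0]},{"gripper":1,"xyz":[5,-0.1,16.6],"turn":[0,0,0]},{"gripper":1,"xyz":[5,-0.1,16.6],"turn":[0,0,0]},{"gripper":1,"xyz":[5,-0.1,16.6],"turn":[0,0,0]},{"gripper":1,"xyz":[5,-0.1,16.6],"turn":[0,0,0]},{"gripper":1,"xyz":[5,-0.1,16.6],"turn":[0,0,0]}]'
python3 -m crank '[{"gripper":1,"xyz":[0,0,0],"turn":[0,0,0]},{"gripper":1,"xyz":[0,0,-3],"turn":[0,0,0]},{"gripper":1,"xyz":[0,0,-8],"turn":[0,0,0]},{"gripper":1,"xyz":[0,0,-14],"turn":[0,0,0]},{"gripper":1,"xyz":[0,0,-15],"turn":[0,0,0]},{"gripper":1,"xyz":[0,0,-15],"turn":[0,0,0]}]'
python3 - <<'E'
from h import *
delta([.624,.06,.19])
E
```

```text
time: 13.38
tool_pos: [0.4445, -0.078, 0.035]
ee_rot: [2.189, 2.253, 0.0]
ft_force: [-1.1, 0.4, 4.2]
opening: 0.493
grasp_force: 30.0
time: 14.12
tool_pos: [0.4442, -0.0778, 0.1842]
ee_rot: [-2.189, -2.253, 0.0]
ft_force: [0.3, -0.1, -1.4]
opening: 0.498
grasp_force: 30.0
shift cm [13.26 18.37 -0.59] tool y dir deg 1.65 z [-0.  0. -1.]
```

```bash
python3 -m crank '[{"gripper":1,"xyz":[12.3,18.4,-0.6],"turn":[0,0,0]},{"gripper":1,"xyz":[12.3,18.4,-0.6],"turn":[0,0,0]},{"gripper":1,"xyz":[12.3,18.4,-0.6],"turn":[0,0,0]},{"gripper":1,"xyz":[12.3,18.4,-0.6],"turn":[0,0,0]},{"gripper":1,"xyz":[12.3,18.4,-0.6],"turn":[0,0,0]},{"gripper":1,"xyz":[12.3,18.4,-0.6],"turn":[0,0,0]},{"gripper":1,"xyz":[12.3,18.4,-0.6],"turn":[0,0,0]}]'
python3 - <<'E'
from h import *
import pickle
c=shot('wrist','w_st.png');pickle.dump((c,ctrl.state()),open('c.pkl','wb'))
im=cv2.cvtColor(c['img'],cv2.COLOR_RGB2HSV)
E
```

```text
time: 15.0
tool_pos: [0.6241, 0.0496, 0.1902]
ee_rot: [-2.19, -2.252, 0.001]
ft_force: [-0.4, 0.1, 0.4]
opening: 0.498
grasp_force: 30.0
```

View pics/w_st.png

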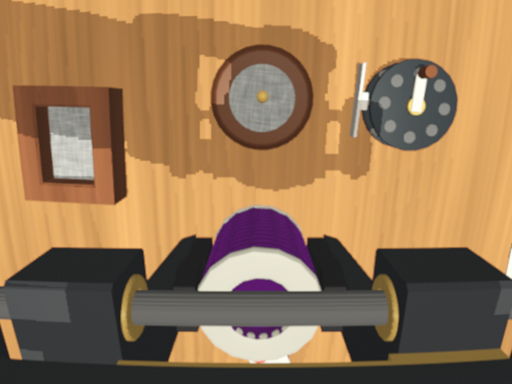

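The spindle tip is at (263,97), in the middle of the stand's base (262,97). The held spool's top ring is centred near (260,305), the tin block is at left and the reel is at (412,104).

```bash
python3 - <<'E'
from h import *
import pickle
c,s=pickle.load(open('c.pkl','rb'))
print('tip',ray(c,[(263,97)],.078),'base',ray(c,[(262,97)],.012)); t=s['tool_pos']
sp=ray(c,[(259.5,304.5)],t[2]+.020)[0];print('spool',sp,sp-t)
tip=(ray(c,[(263,97)],.078)[0]+ray(c,[(262,97)],.012)[0])/2
delta([tip[0],tip[1],.14])
print(ray(c,[(14,87),(110,87),(115,203),(24,203)],.03).round(4))
E
```

```text
tip [[0.62418857 0.12179923 0.078     ]] base [[0.62392723 0.12346969 0.012     ]]
spool [0.6238407  0.05167824 0.21055242] [-0.00042757  0.0020211   0.02      ]
shift cm [7.3  0.19 5.06] tool y dir deg 1.59 z [-0.001  0.    -1.   ]
[[0.4174 0.1295 0.03  ]
 [0.5011 0.1289 0.03  ]
 [0.4979 0.0314 0.03  ]
 [0.4123 0.029  0.03  ]]
```

```bash
python3 -m crank '[{"gripper":1,"xyz":[7.2,0.2,0],"turn":[0,0,0]},{"gripper":1,"xyz":[7.2,0.2,0],"turn":[0,0,0]},{"gripper":1,"xyz":[7.2,0.2,4],"turn":[0,0,0]},{"gripper":1,"xyz":[7.2,0.2,8],"turn":[0,0,0]},{"gripper":1,"xyz":[7.2,0.2,12],"turn":[0,0,0]},{"gripper":1,"xyz":[7.2,0.2,13.6],"turn":[0,0,0]},{"gripper":1,"xyz":[7.2,0.2,13.8],"turn":[0,0,0]},{"gripper":1,"xyz":[7.2,0.2,13.8],"turn":[0,0,0]}]'
python3 -m crank '[{"gripper":1,"xyz":[0,0,0.1],"turn":[0,0,0]},{"gripper":1,"xyz":[0,0,0.2],"turn":[0,0,0]},{"gripper":1,"xyz":[0,0,0.2],"turn":[0,0,0]}]'
```

```text
time: 16.05
tool_pos: [0.6255, 0.1222, 0.0543]
ee_rot: [2.188, 2.252, 0.003]
ft_force: [0.6, 0.3, -0.4]
opening: 0.502
grasp_force: 30.0
time: 16.42
tool_pos: [0.6248, 0.1224, 0.0509]
ee_rot: [2.189, 2.253, 0.0]
ft_force: [-0.2, -0.1, -0.1]
opening: 0.493
grasp_force: 30.0
```

```bash
python3 -m crank '[{"gripper":1,"xyz":[0,0,0.1],"turn":[0,0,0]},{"gripper":1,"xyz":[0,0,0.2],"turn":[0,0,0]},{"gripper":1,"xyz":[0,0,0.25],"turn":[0,0,0]},{"gripper":1,"xyz":[0,0,0.25],"turn":[0,0,0]}]'
```

```text
time: 16.92
tool_pos: [0.6248, 0.1224, 0.049]
ee_rot: [2.189, 2.253, 0.0]
ft_force: [-3.2, -0.9, 5.6]
opening: 0.497
grasp_force: 30.0
```

```bash
python3 -m crank '[{"gripper":0.45,"xyz":[0,0,-0.03],"turn":[0,0,0]},{"gripper":0.4,"xyz":[0,0,-0.03],"turn":[0,0,0]},{"gripper":0.35,"xyz":[0,0,-0.03],"turn":[0,0,0]},{"gripper":0.3,"xyz":[0,0,-0.03],"turn":[0,0,0]},{"gripper":0.3,"xyz":[0,0,-2],"turn":[0,0,0]},{"gripper":0.3,"xyz":[0,0,-6],"turn":[0,0,0]},{"gripper":0.3,"xyz":[0,0,-12],"turn":[0,0,0]},{"gripper":0.2,"xyz":[5,-2,-16],"turn":[0,0,0]},{"gripper":0,"xyz":[10,-2,-16],"turn":[0,0,0]},{"gripper":0,"xyz":[10,-2,-16],"turn":[0,0,0]},{"gripper":0,"xyz":[10,-2,-16],"turn":[0,0,0]}]'
python3 - <<'E'
from h import *
import pickle
c=shot('wrist','w_j.png');t=shot('scene');pickle.dump((c,ctrl.state()),open('c.pkl','wb'))
B=cv2.resize(t['img'][190:270,260:340,::-1],None,fx=3,fy=3,interpolation=cv2.INTER_CUBIC)
o=np.zeros((384,752,3),np.uint8);o[:,:512]=c['img'][...,::-1];o[:240,512:]=B;cv2.imwrite('pics/w_j2.png',o)
im=cv2.cvtColor(c['img'],cv2.COLOR_RGB2GRAY)
delta([.61,.297,.2])
E
```

```text
time: 18.3
tool_pos: [0.6019, 0.2214, 0.2089]
ee_rot: [2.189, 2.253, 0.0]
ft_force: [-0.7, 0.1, -0.3]
opening: 1.004
grasp_force: 0.0
shift cm [7.61 1.   0.84] tool y dir deg 1.58 z [-0. -0. -1.]
```

View pics/w_j2.png

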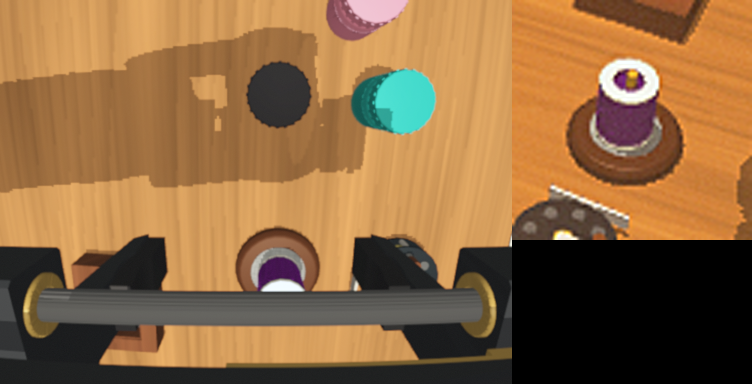

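The spool stands on its spindle. The jar's lid is at (279,95) and turquoise at (403,102), so I'll keep the fingers partly closed for clearance.

```bash
python3 - <<'E'
from h import *
import pickle
c,s=pickle.load(open('c.pkl','rb'))
p=ray(c,[(279,95)],.072)[0];print(p,ray(c,[(403,102)],.072));delta([p[0],p[1],.055])
E
```

```text
[0.61393582 0.29596648 0.072     ] [[0.70664228 0.29465629 0.072     ]]
shift cm [ 7.5   1.39 15.34] tool y dir deg 1.58 z [-0. -0. -1.]
```

```bash
python3 -m crank '[{"gripper":0.2,"xyz":[7.5,1.3,2],"turn":[0,0,0]},{"gripper":0.2,"xyz":[7.5,1.3,5],"turn":[0,0,0]},{"gripper":0.2,"xyz":[7.5,1.3,8],"turn":[0,0,0]},{"gripper":0.2,"xyz":[7.5,1.3,11],"turn":[0,0,0]},{"gripper":0.2,"xyz":[7.5,1.3,14],"turn":[0,0,0]},{"gripper":0.2,"xyz":[7.5,1.3,15.3],"turn":[0,0,0]},{"gripper":0.2,"xyz":[7.5,1.3,15.3],"turn":[0,0,0]},{"gripper":0.5,"xyz":[7.5,1.3,15.3],"turn":[0,0,0]},{"gripper":1,"xyz":[7.5,1.3,15.3],"turn":[0,0,0]},{"gripper":1,"xyz":[7.5,1.3,15.3],"turn":[0,0,0]},{"gripper":1,"xyz":[7.5,1.3,15.3],"turn":[0,0,0]},{"gripper":1,"xyz":[7.5,1.3,15.3],"turn":[0,0,0]}]'
python3 -m crank '[{"gripper":1,"xyz":[0,0,0],"turn":[0,0,0]},{"gripper":1,"xyz":[0,0,-3],"turn":[0,0,0]},{"gripper":1,"xyz":[0,0,-8],"turn":[0,0,0]},{"gripper":1,"xyz":[0,0,-14],"turn":[0,0,0]},{"gripper":1,"xyz":[0,0,-16],"turn":[0,0,0]},{"gripper":1,"xyz":[0,0,-16],"turn":[0,0,0]}]'
python3 - <<'E'
from h import *
delta([.62,-.36,.21])
E
```

```text
time: 19.9
tool_pos: [0.6131, 0.2972, 0.0562]
ee_rot: [2.189, 2.253, 0.002]
ft_force: [0.1, -0.3, 4.9]
opening: 0.539
grasp_force: 30.0
time: 20.65
tool_pos: [0.6128, 0.2972, 0.2161]
ee_rot: [2.188, 2.253, 0.003]
ft_force: [-0.2, 0.6, -2.7]
opening: 0.534
grasp_force: 30.0
shift cm [-65.71  -1.19   0.58] tool y dir deg 1.66 z [ 0.002  0.001 -1.   ]
```

```bash
python3 -m crank '[{"gripper":1,"xyz":[-65.7,-1.2,0.6],"turn":[0,0,0]},{"gripper":1,"xyz":[-65.7,-1.2,0.6],"turn":[0,0,0]},{"gripper":1,"xyz":[-65.7,-1.2,0.6],"turn":[0,0,0]},{"gripper":1,"xyz":[-65.7,-1.2,0.6],"turn":[0,0,0]},{"gripper":1,"xyz":[-65.7,-1.2,0.6],"turn":[0,0,0]},{"gripper":1,"xyz":[-65.7,-1.2,0.6],"turn":[0,0,0]},{"gripper":1,"xyz":[-65.7,-1.2,0.6],"turn":[0,0,0]},{"gripper":1,"xyz":[-65.7,-1.2,0.6],"turn":[0,0,0]},{"gripper":1,"xyz":[-65.7,-1.2,0.6],"turn":[0,0,0]},{"gripper":1,"xyz":[-65.7,-1.2,0.6],"turn":[0,0,0]},{"gripper":1,"xyz":[-65.7,-1.2,0.6],"turn":[0,0,0]},{"gripper":1,"xyz":[-65.7,-1.2,0.6],"turn":[0,0,0]}]'
python3 - <<'E'
from h import *
import pickle
c=shot('wrist','w_jb.png');pickle.dump((c,ctrl.state()),open('c.pkl','wb'))
delta([.62,-.29,.21])
E
```

```text
time: 22.15
tool_pos: [0.6184, -0.362, 0.2058]
ee_rot: [-2.19, -2.247, 0.001]
ft_force: [-0.1, 0.1, -2.4]
opening: 0.539
grasp_force: 30.0
shift cm [ 7.02  0.3  -0.34] tool y dir deg 1.58 z [-0.003  0.003 -1.   ]
```

View pics/w_jb.png

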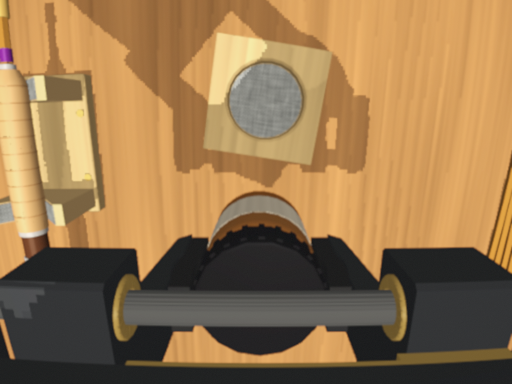

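The jar well's rim is centred at (265,100) and agrees with the block's corners. The held jar is upright at (261,290).

```bash
python3 - <<'E'
from h import *
import pickle
c,s=pickle.load(open('c.pkl','rb'))
p=ray(c,[(265.3,99.8)],.03)[0];print(p);delta([p[0],p[1]+.001,.0662])
E
```

```text
[ 0.62080284 -0.28994736  0.03      ]
shift cm [ 7.08  0.42 14.04] tool y dir deg 1.58 z [-0.003  0.003 -1.   ]
```

```bash
python3 -m crank '[{"gripper":1,"xyz":[7.1,0.4,0],"turn":[0,0,0]},{"gripper":1,"xyz":[7.1,0.4,2],"turn":[0,0,0]},{"gripper":1,"xyz":[7.1,0.4,6],"turn":[0,0,0]},{"gripper":1,"xyz":[7.1,0.4,10],"turn":[0,0,0]},{"gripper":1,"xyz":[7.1,0.4,12.5],"turn":[0,0,0]},{"gripper":1,"xyz":[7.1,0.4,13.5],"turn":[0,0,0]},{"gripper":1,"xyz":[7.1,0.4,13.5],"turn":[0,0,0]}]'
python3 -m crank '[{"gripper":1,"xyz":[0,0,0.1],"turn":[0,0,0]},{"gripper":1,"xyz":[0,0,0.2],"turn":[0,0,0]},{"gripper":1,"xyz":[0,0,0.2],"turn":[0,0,0]}]'
```

```text
time: 23.08
tool_pos: [0.6216, -0.2881, 0.074]
ee_rot: [-2.188, -2.253, 0.0]
ft_force: [-0.3, -0.3, -1.8]
opening: 0.534
grasp_force: 30.0
time: 23.45
tool_pos: [0.6217, -0.2889, 0.0726]
ee_rot: [2.189, 2.253, 0.0]
ft_force: [-0.6, -0.1, -2.3]
opening: 0.538
grasp_force: 30.0
```

```bash
python3 -m crank '[{"gripper":1,"xyz":[0,0,0.3],"turn":[0,0,0]},{"gripper":1,"xyz":[0,0,0.5],"turn":[0,0,0]},{"gripper":1,"xyz":[0,0,0.6],"turn":[0,0,0]},{"gripper":1,"xyz":[0,0,0.6],"turn":[0,0,0]}]'
```

```text
time: 23.95
tool_pos: [0.6216, -0.2889, 0.0662]
ee_rot: [2.189, 2.253, 0.0]
ft_force: [0.4, 0.2, -1.2]
opening: 0.536
grasp_force: 30.0
```

```bash
python3 -m crank '[{"gripper":1,"xyz":[0,0,0.06],"turn":[0,0,0]},{"gripper":1,"xyz":[0,0,0.12],"turn":[0,0,0]},{"gripper":1,"xyz":[0,0,0.12],"turn":[0,0,0]}]'
```

```text
time: 24.32
tool_pos: [0.6216, -0.289, 0.0662]
ee_rot: [2.189, 2.253, -0.0]
ft_force: [-4.5, 1.7, 8.6]
opening: 0.537
grasp_force: 30.0
```

```bash
python3 -m crank '[{"gripper":0.42,"xyz":[0,0,-0.05],"turn":[0,0,0]},{"gripper":0.38,"xyz":[0,0,-0.05],"turn":[0,0,0]},{"gripper":0.3,"xyz":[0,0,-0.05],"turn":[0,0,0]},{"gripper":0.2,"xyz":[0,0,-0.05],"turn":[0,0,0]},{"gripper":0.2,"xyz":[0,0,-2],"turn":[0,0,0]},{"gripper":0.2,"xyz":[0,0,-6],"turn":[0,0,0]},{"gripper":0.2,"xyz":[0,0,-12],"turn":[0,0,0]},{"gripper":0.2,"xyz":[5,1,-15],"turn":[0,0,-10]},{"gripper":0.2,"xyz":[10,2,-15],"turn":[0,0,-18]},{"gripper":0.2,"xyz":[14.5,3.2,-15],"turn":[0,0,-18]},{"gripper":0.2,"xyz":[14.5,3.2,-15],"turn":[0,0,-18]},{"gripper":0.2,"xyz":[14.5,3.2,-15],"turn":[0,0,-18]}]'
python3 - <<'E'
from h import *
import pickle
c=shot('wrist','w_t.png');pickle.dump((c,ctrl.state()),open('c.pkl','wb'))
t=shot('scene')
B=cv2.resize(t['img'][150:250,110:190,::-1],None,fx=3,fy=3,interpolation=cv2.INTER_CUBIC)
o=np.zeros((384,752,3),np.uint8);o[:,:512]=c['img'][...,::-1];o[:300,512:]=B;cv2.imwrite('pics/w_t2.png',o)
E
```

```text
time: 25.82
tool_pos: [0.6494, -0.1437, 0.216]
ee_rot: [1.809, 2.567, -0.0]
ft_force: [-0.3, -0.6, -1.6]
opening: 0.799
grasp_force: 0.0
```

View pics/w_t2.png

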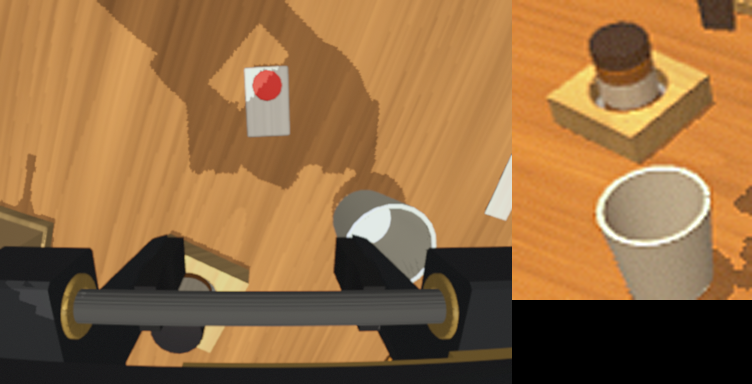

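The jar is seated in its well. The tin's top has corners (245,67), (288,65), (290,134) and (248,136), nearly square to the tool.

```bash
python3 - <<'E'
from h import *
import pickle
c,s=pickle.load(open('c.pkl','rb'))
p=ray(c,[(245,67),(288,65),(290,134),(248,136)],.08);print(p.round(4))
for a,b in((0,1),(3,2),(3,0),(2,1)):
    d=p[b]-p[a];print(np.degrees(np.arctan2(d[1],d[0])),np.linalg.norm(d))
m=p.mean(0);print(m);delta([m[0],m[1],.066])
E
```

```text
[[ 0.6077 -0.059   0.08  ]
 [ 0.6362 -0.0474  0.08  ]
 [ 0.6549 -0.0928  0.08  ]
 [ 0.6259 -0.1048  0.08  ]]
22.237544921054944 0.03080273879174394
22.348083188713257 0.0314099079445279
111.68405900014058 0.04922684267727529
112.390887409322 0.04916412414347932
[ 0.63119116 -0.07602087  0.08      ]
shift cm [ 7.05  0.59 14.94] tool y dir deg 19.56 z [ 0. -0. -1.]
```

```bash
python3 -m crank '[{"gripper":0.2,"xyz":[7,0.6,0],"turn":[0,0,-2.6]},{"gripper":0.2,"xyz":[7,0.6,3],"turn":[0,0,-2.6]},{"gripper":0.2,"xyz":[7,0.6,7],"turn":[0,0,-2.6]},{"gripper":0.2,"xyz":[7,0.6,11],"turn":[0,0,-2.6]},{"gripper":0.2,"xyz":[7,0.6,14],"turn":[0,0,-2.6]},{"gripper":0.2,"xyz":[7,0.6,14.9],"turn":[0,0,-2.6]},{"gripper":0.5,"xyz":[7,0.6,14.9],"turn":[0,0,-2.6]},{"gripper":1,"xyz":[7,0.6,14.9],"turn":[0,0,-2.6]},{"gripper":1,"xyz":[7,0.6,14.9],"turn":[0,0,-2.6]},{"gripper":1,"xyz":[7,0.6,14.9],"turn":[0,0,-2.6]},{"gripper":1,"xyz":[7,0.6,14.9],"turn":[0,0,-2.6]},{"gripper":1,"xyz":[7,0.6,14.9],"turn":[0,0,-2.6]}]'
python3 -m crank '[{"gripper":1,"xyz":[0,0,0],"turn":[0,0,0]},{"gripper":1,"xyz":[0,0,0],"turn":[0,0,0]},{"gripper":1,"xyz":[0,0,0],"turn":[0,0,0]}]'
```

```text
time: 27.42
tool_pos: [0.6317, -0.0751, 0.0665]
ee_rot: [1.751, 2.608, 0.0]
ft_force: [-0.6, 0.3, 4.6]
opening: 0.363
grasp_force: 29.9
time: 27.8
tool_pos: [0.6317, -0.0752, 0.0665]
ee_rot: [1.751, 2.608, 0.0]
ft_force: [-1.7, -0.3, 4.9]
opening: 0.36
grasp_force: 29.9
```

```bash
python3 -m crank '[{"gripper":1,"xyz":[0,0,-3],"turn":[0,0,0]},{"gripper":1,"xyz":[0,0,-8],"turn":[0,0,0]},{"gripper":1,"xyz":[0,0,-13],"turn":[0,0,0]},{"gripper":1,"xyz":[5,-5,-14.5],"turn":[0,0,8]},{"gripper":1,"xyz":[10,-9,-14.5],"turn":[0,0,16]},{"gripper":1,"xyz":[14.4,-12.7,-14.5],"turn":[0,0,23.3]},{"gripper":1,"xyz":[14.4,-12.7,-14.5],"turn":[0,0,23.3]},{"gripper":1,"xyz":[14.4,-12.7,-14.5],"turn":[0,0,23.3]},{"gripper":1,"xyz":[14.4,-12.7,-14.5],"turn":[0,0,23.3]}]'
python3 - <<'E'
from h import *
import pickle
c=shot('wrist','w_tb.png');pickle.dump((c,ctrl.state()),open('c.pkl','wb'))
delta([.457,.08,.0765])
E
```

```text
time: 28.92
tool_pos: [0.4604, 0.0095, 0.2109]
ee_rot: [2.242, 2.201, 0.0]
ft_force: [-0.5, 0.0, -3.0]
opening: 0.363
grasp_force: 29.9
shift cm [ 7.04 -0.46 13.43] tool y dir deg -1.06 z [ 0. -0. -1.]
```

View pics/w_tb.png

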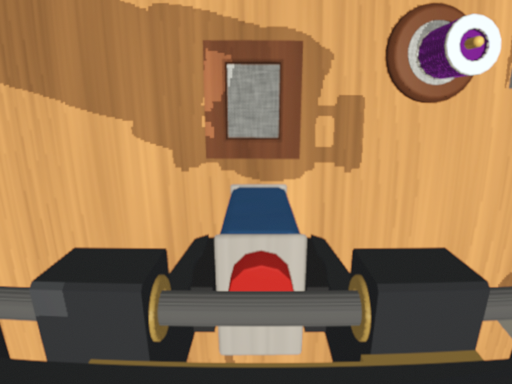

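The tin block's top has corners (204,41), (303,42), (299,158) and (206,157), square to the tool. The held tin's top has corners (215,234), (306,234), (302,355) and (219,355).

```bash
python3 - <<'E'
from h import *
import pickle
c,s=pickle.load(open('c.pkl','rb'));t=s['tool_pos']
b=ray(c,[(204,41),(303,42),(299,158),(206,157)],.03);k=ray(c,[(215,234),(306,234),(302,355),(219,355)],t[2]+.0135)
print(b.round(4),b.mean(0));off=k.mean(0)-t;print('tin off',off,(k-t).round(4))
m=b.mean(0);delta([m[0],m[1],.0765]);delta([m[0]-off[0],m[1]-off[1],.0765])
E
```

```text
[[0.4165 0.13   0.03  ]
 [0.4988 0.1275 0.03  ]
 [0.4961 0.0301 0.03  ]
 [0.413  0.0326 0.03  ]] [0.45610589 0.08002423 0.03      ]
tin off [ 2.54106602e-04 -5.86885186e-05  1.35000000e-02] [[-0.0146  0.025   0.0135]
 [ 0.016   0.0244  0.0135]
 [ 0.0156 -0.0251  0.0135]
 [-0.016  -0.0245  0.0135]]
shift cm [ 7.04 -0.55 13.43] tool y dir deg -1.06 z [ 0. -0. -1.]
shift cm [ 7.04 -0.57 13.43] tool y dir deg -1.06 z [ 0. -0. -1.]
```

```bash
python3 -m crank '[{"gripper":1,"xyz":[7,-0.6,0],"turn":[0,0,0.8]},{"gripper":1,"xyz":[7,-0.6,2],"turn":[0,0,0.8]},{"gripper":1,"xyz":[7,-0.6,6],"turn":[0,0,0.8]},{"gripper":1,"xyz":[7,-0.6,10],"turn":[0,0,0.8]},{"gripper":1,"xyz":[7,-0.6,12.2],"turn":[0,0,0.8]},{"gripper":1,"xyz":[7,-0.6,13],"turn":[0,0,0.8]},{"gripper":1,"xyz":[7,-0.6,13],"turn":[0,0,0.8]},{"gripper":1,"xyz":[7,-0.6,13],"turn":[0,0,0.8]}]'
```

```text
time: 29.98
tool_pos: [0.4554, 0.0801, 0.0819]
ee_rot: [2.256, 2.184, 0.002]
ft_force: [0.9, 0.0, -1.9]
opening: 0.366
grasp_force: 29.9
```

```bash
python3 -m crank '[{"gripper":1,"xyz":[0,0,0.2],"turn":[0,0,0]},{"gripper":1,"xyz":[0,0,0.35],"turn":[0,0,0]},{"gripper":1,"xyz":[0,0,0.45],"turn":[0,0,0]},{"gripper":1,"xyz":[0,0,0.45],"turn":[0,0,0]}]'
```

```text
time: 30.48
tool_pos: [0.4547, 0.0802, 0.0765]
ee_rot: [2.257, 2.185, 0.0]
ft_force: [-0.9, -0.2, -1.7]
opening: 0.36
grasp_force: 29.9
```

```bash
python3 -m crank '[{"gripper":1,"xyz":[0,0,0.06],"turn":[0,0,0]},{"gripper":1,"xyz":[0,0,0.12],"turn":[0,0,0]},{"gripper":1,"xyz":[0,0,0.12],"turn":[0,0,0]}]'
```

```text
time: 30.85
tool_pos: [0.4548, 0.0802, 0.0765]
ee_rot: [2.257, 2.185, 0.0]
ft_force: [-6.4, -0.3, 14.8]
opening: 0.358
grasp_force: 29.9
```

Landed. I'll release, retreat and check.

```bash
python3 -m crank '[{"gripper":0.58,"xyz":[0,0,-0.08],"turn":[0,0,0]},{"gripper":0.5,"xyz":[0,0,-0.08],"turn":[0,0,0]},{"gripper":0.4,"xyz":[0,0,-0.08],"turn":[0,0,0]},{"gripper":0.3,"xyz":[0,0,-0.08],"turn":[0,0,0]},{"gripper":0.3,"xyz":[0,0,-2],"turn":[0,0,0]},{"gripper":0.3,"xyz":[0,0,-6],"turn":[0,0,0]},{"gripper":0.3,"xyz":[0,0,-12],"turn":[0,0,0]},{"gripper":0.2,"xyz":[0,-5,-16],"turn":[0,0,0]},{"gripper":0,"xyz":[-5,-10,-18],"turn":[0,0,0]},{"gripper":0,"xyz":[-5,-10,-18],"turn":[0,0,0]},{"gripper":0,"xyz":[-5,-10,-18],"turn":[0,0,0]}]'
python3 - <<'E'
from h import *
c=shot('scene');cv2.imwrite('pics/fin.png',cv2.resize(c['img'][90:310,100:440,::-1],None,fx=2.3,fy=2.3,interpolation=cv2.INTER_CUBIC))
E
```

```text
time: 32.22
tool_pos: [0.3534, 0.0332, 0.2555]
ee_rot: [2.258, 2.183, 0.001]
ft_force: [1.3, 0.1, -0.1]
opening: 0.994
grasp_force: 0.0
```

View pics/fin.png

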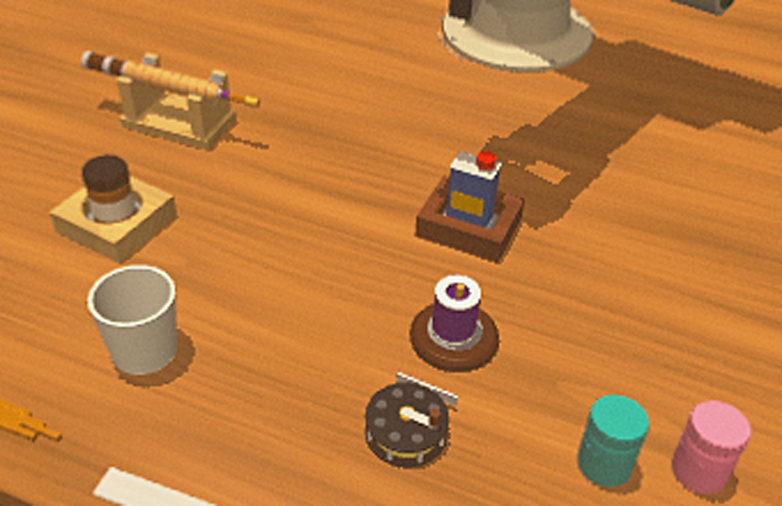

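The final view shows all four pieces home: rod (165,75), jar (107,185), tin (475,190), spool (457,310). The cup and reel are in place and the arm is clear.

```bash
python3 -c "
from plant import workorder
print(workorder.hand_in())"
```

```text
the job is handed in; nothing more can be done
None
```

I set the rod, spool, jar and tin home in that order, left the cup and reel where they were, and handed the job in at about 32 s on the robot's clock; no verdict came back.

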